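# Shut the finish cabinet and pick up the loaded tote

## Task

In the turning shop, first push the finish cabinet's drop-front door up until it is fully shut, so that no dust gets in. Then lift the red tote by its handle bar at least 8 cm clear of the bench and finish while still holding it in the air, steady and level, with the chuck and the wooden goblet still standing in it and the door still shut. Leave the other things on the bench where they are.

Things in the scene. Friction and masses are not known exactly. Their poses are not given: they have to be found in the camera images.
- cabinet: fixed grey bench cabinet with an open front facing the robot, 280 mm wide (along its y), 170 mm deep, 215 mm tall, bottles inside. It stands left or right, turned up to 0.15 rad. Origin: on the bench, 100 mm in front of the outer face of the shut door, midway across; its x axis points from the origin into the cabinet, z up.
- flap (a joint): angle of the cabinet's drop-front door about its level bottom hinge, rad: 0 shut (upright, a firm stop), growing as its top swings down towards the robot, 1.3 at most. Starts 0.45 to 0.85. The stiff hinge (0.4 N m friction, door 0.32 kg) stays where it is left. Follow the free edge's arc, up as well as in (under 12 N): fingers that only push level drag on it and may jam.
- flap_hinge (a point): point on the door's hinge line, midway across, at the inner face of the door: 50 mm above the bench, 112 mm along the cabinet's x from its origin
- flap_edge (a point): middle of the plywood door's free edge, 175 mm from the hinge; z axis along the door away from the hinge, x from outer to inner face. Door 280 mm wide, 12 mm thick; shut, its edge stands 10 mm above the cabinet's top. On the outer face, midway across and 30 mm below the edge, a brass knob 24 mm across stands out 20 mm.
- tote: loose red open tote with a plywood floor, 130 mm (x) by 240 mm (y), walls 55 mm high, 0.36 kg; a low divider across its middle makes two bays, one at +y and one at -y. Two end panels 9 mm thick rise to 168 mm and carry the handle bar. Origin under its middle; turned up to 0.4 rad.
- tote_handle (a point): middle of the tote's handle bar, 150 mm above the tote's underside. The pale wooden bar runs along the tote's y, 222 mm free between the end panels, 14 mm thick (along x) and 26 mm tall, nothing above it and nothing within 50 mm below it.
- chuck: loose dark steel lathe chuck, 60 mm across, 58 mm tall, about 0.36 kg, standing in one bay of the tote and making that end heavy; origin under its middle
- goblet: loose small turned wooden goblet, 48 mm across, 75 mm tall, about 0.06 kg, standing in the tote's other bay; origin under its foot
- bowl: turned wooden bowl, 150 mm across, 60 mm tall, bystander near the right edge; origin under its foot
- can: blue-labelled paint can, 84 mm across, 110 mm tall, bystander near the left edge; origin under its base
- glue: yellow glue bottle with orange cap, 50 mm across, 150 mm tall, bystander at the left; origin under its base
- sander: cork sanding block 110 x 65 x 30 mm, bystander at the right; origin under its middle
- gouge: turning tool with dark wooden handle, 220 mm long, lying on the bench in the middle towards the back, bystander
- blank: dark square wood blank 60 x 60 x 50 mm, bystander in the middle, straight ahead of the robot; origin under its middle
Things that resemble listed ones, but are neither listed nor needed, are in the scene too. What is shaped like the chuck but purple or turquoise is not meant.

How it is judged:
On the way, in this order (a step that is already met when the one before it is completed fails the run):
1. the drop-front door is pushed fully shut (value of joint flap below 0.06 rad), for 0.2 s.
2. the tote is lifted clear of the bench in the fingers (height (world z) of tote above 0.075 m and contact force between the fingers and tote above 2 N), for 0.2 s.
At the end, for the whole second after the job is handed in: Tote held by the fingers alone, underside over 75 mm above the bench, within 0.12 rad of level, still (under 0.03 m/s, 0.15 rad/s), touching no cabinet or bystander; chuck and goblet on its floor, within 0.2 rad of upright; door within 0.06 rad (10 mm at its edge) of shut (all of step 2 and value of joint flap below 0.06 rad and angle between tote's own z axis and vertical below 0.12 rad and linear speed of tote below 0.03 m/s and angular speed of tote below 0.15 rad/s and contact force between tote and cabinet below 0.3 N and contact force between tote and bowl below 0.3 N and contact force between tote and can below 0.3 N and contact force between tote and glue below 0.3 N and contact force between tote and sander below 0.3 N and contact force between tote and gouge below 0.3 N and contact force between tote and blank below 0.3 N and angle between each of chuck, goblet's own z axis and vertical below 0.2 rad and z of chuck in the frame of tote between -0.005 and 0.03 m and x of chuck in the frame of tote between -0.065 and 0.065 m and y of chuck in the frame of tote between -0.12 and 0.12 m and z of goblet in the frame of tote between -0.005 and 0.03 m and x of goblet in the frame of tote between -0.065 and 0.065 m and y of goblet in the frame of tote between -0.12 and 0.12 m); the arm keeps its last pose, push and grip.
It fails at once if a bystander on the bench is moved by more than 40 mm (distance of any of bowl, can, glue, sander, gouge, blank from where it was at the start of the episode above 0.04 m).
It also fails if it takes over 51 s, if anything falls off the work surface, if the arm or the gripper's body presses on something with over 40 N, if the wrist force passes 120 N, or if a joint passes its speed limit or range.

## Robot

A 7-joint arm with a two-finger parallel gripper is mounted at the origin on the work surface. World frame = base frame: x ahead of the robot, y to its left, z up, the work surface at z = 0. Lengths are in m, angles in rad, forces in N, time in s.
With the tool pointing down it reaches from about 0.35 to 0.9 m from the base axis. Payload 19.9 kg.
Tool frame: the origin (TCP) lies at the very end of the fingers, on their centre line; the grasp point (between the pads) lies 19 mm behind it; z points along the fingers, y is the line along which they close (so a half turn about z gives the same grasp; the last joint's range is limited). The gripper opens to 94 mm and grips with 3 to 60 N. Pads are 16 mm wide; open, the fingers measure 119 mm over their backs; the gripper's body (75 mm by 177 mm) begins 78 mm behind the grasp point.
Start: joints at [1.065, 0.417, -0.01, 1.614, 0.005, 1.111, -0.053], TCP at [0.28, -0.559, 0.205] pointing down, gripper open.
Joint ranges: [-2.81, 2.81], [-0.39, 2.02], [-1.27, 1.25], [0.06, 2.57], [-1.19, 4.33], [0.19, 2], [-2.82, 2.82]. Speed limits (rad/s): [1.89, 1.89, 2.39, 2.39, 3.01, 3.01, 3.01].

## Interface

Orientations are given as a unit quaternion [w, x, y, z].
In Python, from station import env, hand, kin, imaging, order, monitor gives the robot as it stands. The module is installed in compiled form; this text tells all that it offers. Calls block until the motion is done:
- env.movep(position, orientation): joint-space move of the TCP to a pose.
- env.line_to(position, rotation=None, vel=0.15): straight line of the TCP; rotation=None keeps the orientation; vel is the mean speed in m/s.
- env.goto_joints(angles): joint-space move.
- hand.set_gripper(opening, force=None): finger opening in m; force is the grip in N (None keeps the last); returns when the fingers have stopped.
- env.wait(seconds).
- kin.ik(position, orientation): joint angles nearest the present ones, or None.
- imaging.camera(name): name is "side" or "top"; returns a dict with "frame" (420x560x3 uint8, red, green, blue), "z_map" (420x560 float32, m along the optical axis (not along the pixel's ray), 0 where there is no reading), "fov_y" (degrees; the focal length in pixels is half the picture's height over the tangent of half this angle, whatever the lens; pixels are square), "cx", "cy" (the principal point, pixels), "dist_coeffs" ([k1, k2, p1, p2, k3] as OpenCV has them; the pictures are not rectified), "R" (3x3) and "t" (3): a world point X has camera coordinates R X + t. Camera axes: x right, y down, z forward; pixel columns grow to the right and rows downward; lengths in m; the calibration is good to about 2 mm. A picture is of the moment at which its call begins.
A pose or a line that the arm cannot do raises env.PlanningError and nothing moves.
- order.job_done(): hands the job in; it is judged then, once.
Readings, each from a call of its own:
- monitor.get_clock(): time.
- monitor.get_joint_pos(): joint angles.
- monitor.get_joint_velocities(): joint speeds.
- monitor.get_tau(): joint torques, N m.
- monitor.get_ee_pos(): TCP position.
- monitor.get_tcp_rot(): TCP orientation.
- monitor.get_contact_force(): force on the tool from outside, world axes, zero at the start.
- monitor.get_moment(): the same for the moment, N m.
- monitor.get_finger_gap(): finger opening in m.
- monitor.get_grip_force(): force on a finger pad.
Only numpy, scipy, OpenCV 4.12 (cv2) and the standard library are available. Lean on these libraries where they do the work, as an engineer would, in place of code of your own. Each camera call takes 0.05 s, during which the arm holds its last target. There are 200 camera calls.

## Working session

There is one attempt and no reset: what is moved stays moved. The work goes in short steps, each a Python script; the robot and the scene stay as the last script left them, time stands still between calls to the robot, and variables do not carry over. Pictures are saved under pics/ and viewed, at most 10 in all, crops included, and the job is handed in when it is done.

```bash
mkdir -p pics; cat > h.py <<'E'
import numpy as np, cv2
from station import env, hand, kin, imaging, order, monitor
def K(c):
    f=c["frame"].shape[0]/2/np.tan(np.radians(c["fov_y"])/2)
    return np.array([[f,0,c["cx"]],[0,f,c["cy"]],[0,0,1]])
def cloud(c):
    "world point of each pixel (nan where no depth)"
    h,w=c["z_map"].shape
    uv=np.stack(np.meshgrid(np.arange(w),np.arange(h)),-1).reshape(-1,1,2).astype(float)
    n=cv2.undistortPoints(uv,K(c),np.array(c["dist_coeffs"],float)).reshape(h,w,2)
    z=np.where(c["z_map"]>0,c["z_map"],np.nan)[...,None].astype(float)
    P=np.concatenate([n*z,z],-1)
    return (P-np.array(c["t"]))@np.array(c["R"])
E
python3 - <<'E'
from h import *
for n in("side","top"):
    c=imaging.camera(n); np.save(f"{n}.npy",c,allow_pickle=True)
    cv2.imwrite(f"pics/{n}0.png",c["frame"][...,::-1])
    R=np.array(c["R"]);print(n,c["fov_y"],c["dist_coeffs"],-R.T@np.array(c["t"]),R[2],(c["z_map"]>0).mean())
E
```

```text
side 44.12833867170302 [-0.01325706  0.          0.          0.          0.        ] [-0.27791943  0.99945144  1.50064223] [ 0.43830684 -0.54818449 -0.71230673] 0.9957015306122449
top 57.86298000770772 [-0.09124366  0.          0.          0.          0.        ] [ 0.40383164 -0.01137953  1.40117767] [ 1.39097982e-01 -8.81680242e-04 -9.90278231e-01] 0.9960416666666667
```

View pics/side0.png

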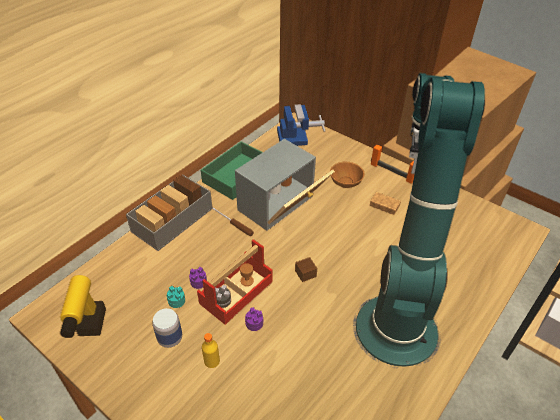

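View pics/top0.png

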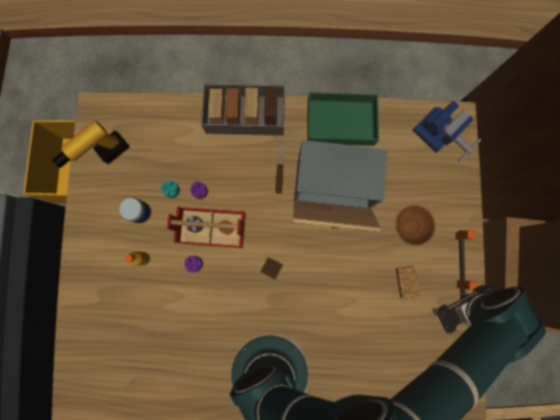

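The side view shows the cabinet at about (275,185) with its door leaning out towards the robot, and the tote at about (236,285) with the chuck in the near-left bay and the goblet in the other. In the top view the door is at about (337,215), the tote handle runs (178,223)-(243,228), the blank is at (271,268), the bowl at (415,224) and the sander at (407,282).

```bash
python3 - <<'E'
from h import *
C={n:np.load(n+".npy",allow_pickle=True).item() for n in("side","top")}
P={n:cloud(C[n]) for n in C}
H={n:cv2.cvtColor(C[n]["frame"],cv2.COLOR_RGB2HSV) for n in C}
T=P["top"]
v,u=np.mgrid[:420,:560]
def box(u0,v0,u1,v1): return (u>=u0)&(u<=u1)&(v>=v0)&(v<=v1)
# cabinet top
m=box(285,130,395,205)&(abs(T[...,2]-.215)<.006)
p=T[m]; print("cab top n",m.sum(),p[:,2].mean()); r=cv2.minAreaRect(p[:,:2].astype(np.float32)); print(r, cv2.boxPoints(r))
# door
m=box(285,185,390,235)&(T[...,2]>.08)&(T[...,2]<.235)&(H["top"][...,0]<25)&(H["top"][...,1]>60)
p=T[m]; q=p[np.isfinite(p).all(1)]
for _ in range(4):
    c=q.mean(0); n=np.linalg.svd(q-c)[2][2]; q=q[abs((q-c)@n)<.006]
n*=np.sign(n[2]); print("door n",n,"c",c,len(q),"range",q.min(0),q.max(0))
i=q[q[:,2]>q[:,2].max()-.015]; print("edge pts y",i[:,1].min(),i[:,1].max(),i.mean(0), "tilt",np.arctan2(n[2],np.hypot(*n[:2])),"yaw",np.arctan2(-n[1],-n[0]))
for name in C:
    X=P[name]; h=H[name]
    b=(X[...,0]>.25)&(X[...,0]<.75)&(X[...,1]>-.0)&(X[...,1]<.45)
    red=b&((h[...,0]<6)|(h[...,0]>174))&(h[...,1]>150)
    q=X[red&(X[...,2]>.14)&(X[...,2]<.18)]
    print(name,"red top",len(q),q.min(0),q.max(0))
    r=cv2.minAreaRect(X[red&(X[...,2]>.01)][:,:2].astype(np.float32)); print(" red rect",r)
    q=X[b&(X[...,2]>.152)&(X[...,2]<.172)&~red]; 
    if len(q)>5:
        r=cv2.minAreaRect(q[:,:2].astype(np.float32)); print(" bar",len(q),r,np.median(q,0))
# obstacles
lab=(T[...,2]>.02)&(T[...,0]>.2)
nn,L,S,ce=cv2.connectedComponentsWithStats(lab.astype(np.uint8))
for k in range(1,nn):
    if S[k,4]>60:
        q=T[L==k]; print(S[k,:4],q.min(0).round(3),q.max(0).round(3))
E
```

```text
cab top n 4449 0.21487975128279488
((0.6973524689674377, -0.22017154097557068), (0.28262078762054443, 0.1727156788110733), 85.23770141601562) [[ 0.5995609  -0.3538245 ]
 [ 0.7716803  -0.3681637 ]
 [ 0.795144   -0.08651859]
 [ 0.62302464 -0.07217938]]
door n [ 0.85807991 -0.0716114   0.50849845] c [ 0.5530883  -0.20543501  0.15197322] 1473 range [ 0.50724548 -0.34904592  0.08009823] [ 0.60329034 -0.06494302  0.20717717]
edge pts y -0.3444140395815096 -0.06494302372248525 [ 0.52431135 -0.20370739  0.19909983] tilt 0.5334400600183613 yaw 3.058330195364321
side red top 121 [0.48332534 0.10619821 0.14003073] [0.54476258 0.35102497 0.17674521]
 red rect ((0.5139851570129395, 0.22872617840766907), (0.24718986451625824, 0.13539516925811768), 86.93601989746094)
 bar 321 ((0.5185598134994507, 0.22876083850860596), (0.24389049410820007, 0.05006440728902817), 86.7613296508789) [0.5129392  0.22999628 0.16217835]
top red top 68 [0.4895616  0.10682997 0.14198905] [0.54243532 0.3441854  0.17171282]
 red rect ((0.5169345736503601, 0.226129412651062), (0.23802903294563293, 0.12442424893379211), 87.687
[... 436 characters left out ...]
94 0.561 0.02 ] [0.875 0.751 0.218]
[275 164   8  30] [ 0.651 -0.029  0.02 ] [ 0.76  -0.004  0.03 ]
[160 180  19  18] [0.625 0.354 0.02 ] [0.683 0.414 0.063]
[190 181  18  18] [0.623 0.246 0.021] [0.682 0.304 0.063]
[120 198  31  25] [0.528 0.454 0.021] [0.607 0.535 0.117]
[395 205  41  41] [ 0.468 -0.587  0.02 ] [ 0.613 -0.436  0.067]
[167 206  78  43] [0.445 0.105 0.02 ] [0.586 0.35  0.172]
[427 221 133 154] [ 0.2   -1.009  0.02 ] [ 0.558 -0.306  0.697]
[125 251  24  15] [0.373 0.449 0.02 ] [0.423 0.491 0.154]
[185 255  18  17] [0.358 0.251 0.022] [0.415 0.31  0.065]
[260 258  23  21] [ 0.342 -0.036  0.043] [0.412 0.041 0.058]
[397 266  23  33] [ 0.279 -0.534  0.02 ] [ 0.394 -0.454  0.038]
```

The measurements agree with each other: cabinet yaw is about -0.083, door angle about 0.53, hinge near (0.612,-0.212), and the tote handle is at (0.5155,0.2275) with yaw about -0.048. Next I'll check the chuck and goblet positions and the IK for pushing the door.

```bash
cat >> h.py <<'E'
from scipy.spatial.transform import Rotation as Rn
yawc=-0.083; ax=np.array([np.cos(yawc),np.sin(yawc),0]); ay=np.array([-ax[1],ax[0],0]); up=np.array([0,0,1.])
hinge=np.array([.6122,-.2125,.05])
def quat(M): return Rn.from_matrix(M).as_quat(scalar_first=True)
def pushM(phi,s=1):
    z=np.cos(phi)*ax-np.sin(phi)*up; y=s*ay; return np.stack([np.cross(y,z),y,z],1)
def pushpos(th,phi,off,r=.145,back=0.):
    "TCP so that the upper front finger edge touches the outer face at r from hinge"
    d=-np.sin(th)*ax+np.cos(th)*up; n=np.cos(th)*ax+np.sin(th)*up
    upt=np.cos(phi)*up+np.sin(phi)*ax
    return hinge+r*d-(.012+back)*n+off*ay-.008*upt
E
python3 - <<'E'
from h import *
C=np.load("top.npy",allow_pickle=True).item(); T=cloud(C); h=cv2.cvtColor(C["frame"],cv2.COLOR_RGB2HSV)
c=np.array([.5155,.2275]); a=-.048
xy=(T[...,:2]-c)@np.array([[np.cos(a),-np.sin(a)],[np.sin(a),np.cos(a)]])
ins=(abs(xy[...,0])<.058)&(abs(xy[...,1])<.108)
m=ins&(T[...,2]>.05)&(T[...,2]<.1)
for nm,k in(("chuck",m&(xy[...,1]>0)),("goblet",m&(xy[...,1]<0))):
    q=np.c_[xy[k],T[k][:,2]]; print(nm,len(q),q.min(0),q.max(0),np.median(h[k],0))
for phi in(0,.2,.4,.6,.8):
  for s in(1,-1):
    for off in(-.07,.07):
      r=[kin.ik(pushpos(t,phi,off,back=b),quat(pushM(phi,s))) for t,b in((.53,.05),(.3,0),(0,0))]
      print(phi,s,off,[None if x is None else np.round(x,2).tolist() for x in r])
Y=np.array([-1*np.cos(a),-np.sin(a),0])
for s in(1,-1):
    y=s*Y; z=-up; print(kin.ik([.515,.25,.131],quat(np.stack([np.cross(y,z),y,z],1))))
E
```

```text
chuck 112 [-0.05787777  0.00013461  0.05011111] [0.05791763 0.10566091 0.06955633] [ 13.5  53.5 102.5]
goblet 117 [-0.05780107 -0.09953376  0.0501219 ] [ 0.057531   -0.00024273  0.08934139] [ 15. 146. 121.]
0 1 -0.07 [[0.56, 1.0, 0.35, 2.48, 3.85, 1.99, -1.6], [0.1, 1.01, 0.71, 2.43, 3.54, 1.96, -2.04], [-0.24, 1.34, 1.07, 2.37, 3.18, 1.98, -2.58]]
0 1 0.07 [None, [0.16, 0.83, 0.17, 2.57, 3.34, 1.84, -1.65], [-0.69, 1.43, 1.06, 2.52, 2.88, 1.76, -2.72]]
0 -1 -0.07 [[0.56, 1.0, 0.35, 2.48, 3.85, 1.99, 1.54], [0.1, 1.01, 0.71, 2.43, 3.54, 1.96, 1.1], [-0.24, 1.34, 1.07, 2.37, 3.18, 1.98, 0.57]]
0 -1 0.07 [None, [0.16, 0.83, 0.17, 2.57, 3.34, 1.84, 1.5], [-0.69, 1.43, 1.06, 2.52, 2.88, 1.76, 0.42]]
0.2 1 -0.07 [[1.95, 1.2, -1.1, 2.49, 3.76, 0.65, -0.71], [-0.16, 1.07, 1.07, 2.46, 3.62, 1.82, -2.33], [1.62, 0.95, -1.09, 2.34, 3.59, 0.73, -0.94]]
0.2 1 0.07 [None, None, [1.27, 0.91, -1.09, 2.49, 3.23, 1.09, -0.79]]
0.2 -1 -0.07 [[1.95, 1.2, -1.1, 2.49, 3.76, 0.65, 2.43], [-0.16, 1.07, 1.07, 2.46, 3.62, 1.82, 0.81], [1.62, 0.95, -1.09, 2.34, 3.59, 0.73, 2.21]]
0.2 -1 0.07 [None, None, [1.2
[... 890 characters left out ...]
 3.63, 0.27, 1.74], [1.53, 0.53, -1.08, 2.23, 3.41, 0.22, 1.93]]
0.6 -1 0.07 [None, [1.27, 0.34, -1.07, 2.46, 3.02, 0.44, 2.0], [1.22, 0.4, -1.07, 2.36, 2.86, 0.41, 2.17]]
0.8 1 -0.07 [None, None, [1.58, 0.56, -1.24, 2.12, 1.16, 0.2, 0.99]]
0.8 1 0.07 [[1.31, 0.2, -1.04, 2.51, 3.17, 0.23, -1.34], [-0.07, 0.11, 0.35, 2.37, 4.16, 0.19, -2.47], [1.3, 0.38, -1.2, 2.24, 1.74, 0.23, 0.11]]
0.8 -1 -0.07 [None, None, None]
0.8 -1 0.07 [[1.31, 0.2, -1.04, 2.51, 3.17, 0.23, 1.81], [-0.07, 0.11, 0.35, 2.37, 4.16, 0.19, 0.67], None]
[ 0.28172224  0.65947267 -1.08482899  1.79124359  0.65274218  1.10172295
  2.06093033]
[ 0.26687706  0.64404221 -1.05781174  1.79163153  0.63119844  1.08977086
 -1.06437954]
```

```bash
cat >> h.py <<'E'
QV=quat(pushM(np.pi/2))
def vpos(th,back=0.,off=.06,drop=.03):
    "TCP, tool down, finger side just touching the door's outer upper corner"
    d=-np.sin(th)*ax+np.cos(th)*up; n=np.cos(th)*ax+np.sin(th)*up
    return hinge+.175*d-.012*n-(.008+back)*ax-drop*up+off*ay
E
python3 - <<'E'
from h import *
for s in (1,-1):
    q=quat(pushM(np.pi/2,s)); print(s,[np.round(kin.ik(p,q),2) for p in(vpos(.53,.05,drop=-.05),vpos(.53,.05),vpos(0))])
QV=quat(pushM(np.pi/2,1))
hand.set_gripper(0.0)
env.movep(vpos(.53,.05,drop=-.05),QV); env.line_to(vpos(.53,.05))
print(monitor.get_clock(),monitor.get_ee_pos(),monitor.get_contact_force())
for th in np.arange(.56,.09,-.05):
    env.line_to(vpos(th),vel=.1); print(round(th,2),monitor.get_ee_pos()-vpos(th),monitor.get_contact_force().round(2))
print(monitor.get_clock())
c=imaging.camera("top"); np.save("top1.npy",c,allow_pickle=True)
T=cloud(c); m=(T[...,2]>.19)&(T[...,2]<.24)&(T[...,0]>.5)&(T[...,0]<.66)&(T[...,1]>-.36)&(T[...,1]<-.26)
print(np.round([T[m].min(0),T[m].max(0)],3))
E
```

```text
1 [array([ 0.82,  0.16, -0.64,  1.89,  0.11,  1.12,  1.62]), array([ 0.8 ,  0.27, -0.66,  1.99,  0.2 ,  0.95,  1.54]), array([ 0.67,  0.48, -0.64,  1.63,  0.31,  1.13,  1.44])]
-1 [array([ 0.44,  0.13, -0.23,  1.91,  0.03,  1.11, -1.45]), array([ 0.42,  0.22, -0.21,  2.  ,  0.06,  0.93, -1.48]), array([ 0.32,  0.42, -0.17,  1.64,  0.08,  1.09, -1.52])]
3.875 [ 0.46124399 -0.13985401  0.1654964 ] [ 0.59616586 -0.90638128  1.15794123]
0.56 [-2.78381240e-04  1.41575357e-04  4.04610979e-05] [-0.01 -0.7   0.67]
0.51 [-1.08539657e-05 -7.38241106e-05  3.15350716e-04] [-0.03  0.83 -0.09]
0.46 [8.70582394e-05 1.96059736e-05 6.46171952e-05] [-0.14  0.67  0.26]
0.41 [ 1.30219013e-04  4.03239303e-05 -3.52810108e-05] [ 0.  -0.9 -0. ]
0.36 [ 1.36326568e-04  6.55342260e-05 -5.34088026e-05] [-0.24 -0.38  0.24]
0.31 [ 1.25612415e-04  5.54463058e-05 -2.85991634e-05] [ 0.43 -0.67 -0.01]
0.26 [ 9.18103837e-05  5.59586998e-05 -4.21747475e-05] [-0.33  0.5  -0.4 ]
0.21 [ 1.08337026e-04  4.59820206e-05 -5.02431997e-05] [-0.55  0.3  -0.89]
0.16 [ 8.03827217e-05  6.98635681e-05 -7.50235511e-05] [ 0.1   0.58 -0.38]
0.11 [ 4.31620453e-05  4.11662188e-05 -9.81643524e-05] [-0.73  0.07  0.79]
6.7333
[[ 0.571 -0.355  0.193]
 [ 0.66  -0.292  0.231]]
```

```bash
python3 - <<'E'
from h import *
p=vpos(.08); env.line_to(p,vel=.08)
for k in range(28):
    th=.08-.01*k
    p=vpos(max(th,0))+ (max(-th,0)*.175)*ax
    env.line_to(p,vel=.05); f=monitor.get_contact_force()@ax
    if k>4: print(round(th,2),round(f,2),(monitor.get_ee_pos()-p).round(4)@ax)
    if f<-8: break
print(monitor.get_clock())
env.line_to(monitor.get_ee_pos()-.08*ax)
env.line_to(monitor.get_ee_pos()+.12*up)
c=imaging.camera("top"); np.save("top1.npy",c,allow_pickle=True); cv2.imwrite("pics/top1.png",cv2.resize(c["frame"][90:300,130:470,::-1],(680,420)))
T=cloud(c); m=(T[...,2]>.219)&(T[...,2]<.235)&(T[...,0]>.5)&(T[...,0]<.66)&(T[...,1]>-.36)&(T[...,1]<-.07)
q=(T[m]-hinge); print(m.sum(),np.percentile(q@ax,[2,25,50,75,98]),np.median(q[:,2]),monitor.get_clock())
E
```

```text
0.03 -0.72 9.965574769760138e-05
0.02 -0.91 9.965574769760138e-05
0.01 -0.27 9.965574769760138e-05
0.0 -6.1 -0.0003986229907904055
-0.01 -22.58 -0.00200140542745069
9.5333
98 [-0.01271185 -0.00960428 -0.00612463 -0.00256859  0.03121895] 0.17450792656798414 11.2333
```

View pics/top1.png

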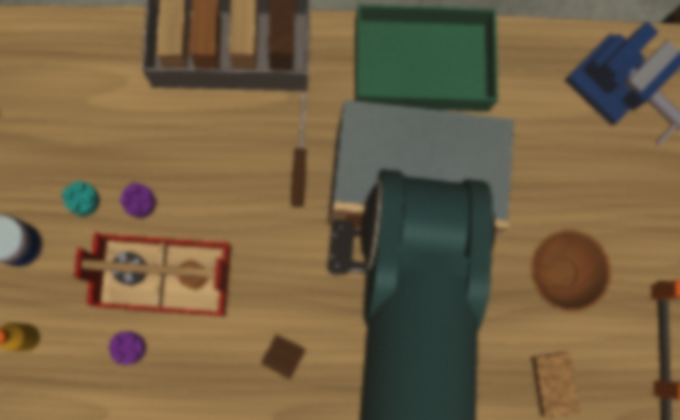

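The door is shut: it hit the firm stop at the modelled angle of 0, and in the crop its edge lies along the cabinet front at about (345,210). In the same crop the chuck is at (129,267) and the goblet at (193,274), so the load's centre is about 23 mm towards +y. I'll grip the bar there.

```bash
python3 - <<'E'
from h import *
a=-.048; y=np.array([np.cos(a),np.sin(a),0]); z=-up
best=min((quat(np.stack([np.cross(s*y,z),s*y,z],1)) for s in(1,-1)),key=lambda q:np.abs(kin.ik([.517,.251,.26],q)-monitor.get_joint_pos()).max())
g=np.array([.5165,.2515,.131])
hand.set_gripper(.08)
env.movep(g+[0,0,.13],best); print(monitor.get_joint_pos().round(2))
env.line_to(g,vel=.12); hand.set_gripper(0.0,force=60); env.wait(.2)
print("gap",monitor.get_finger_gap(),monitor.get_grip_force(),monitor.get_clock())
f0,m0=monitor.get_contact_force(),monitor.get_moment()
env.line_to(g+[0,0,.03],vel=.04); env.wait(.4)
print(monitor.get_contact_force()-f0,monitor.get_moment()-m0,monitor.get_finger_gap())
c=imaging.camera("side"); np.save("side2.npy",c,allow_pickle=True); cv2.imwrite("pics/side2.png",cv2.resize(c["frame"][210:350,150:330,::-1],(720,560),interpolation=cv2.INTER_CUBIC))
T=cloud(c); h=cv2.cvtColor(c["frame"],cv2.COLOR_RGB2HSV)
red=((h[...,0]<6)|(h[...,0]>174))&(h[...,1]>150)
for lo,hi in((.05,.13),(.3,.38)):
    q=T[red&(T[...,0]>.4)&(T[...,0]<.63)&(T[...,1]>lo)&(T[...,1]<hi)]; print(len(q),np.percentile(q[:,2],[90,97,100]),q[:,1].mean())
print(monitor.get_clock())
E
```

```text
[ 0.32  0.5  -1.13  1.65  0.47  1.29  2.2 ]
gap 0.01381095743327524 59.997578859329224 16.4583
[-1.45297811  0.84717746 -2.83780007] [0.13786451 0.17975822 0.0522451 ] 0.013231617324903928
345 [0.18996715 0.19866351 0.20388434] 0.11659919964190334
603 [0.18235675 0.19821544 0.2054859 ] 0.34204558438926236
17.8083
```

View pics/side2.png

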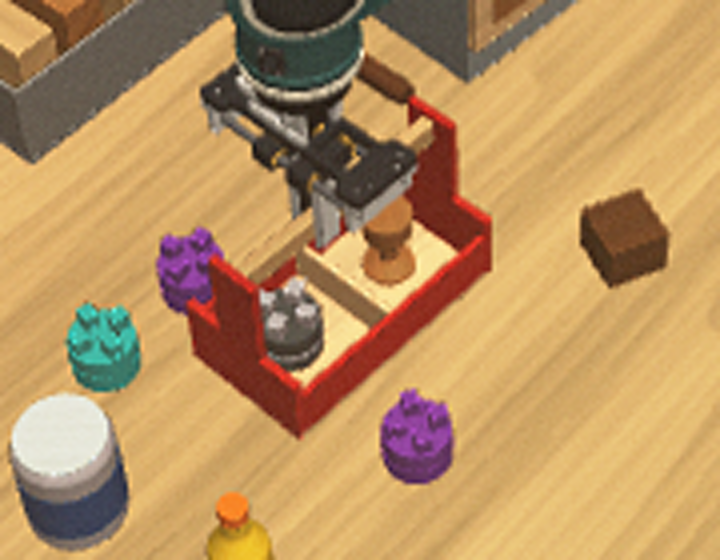

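The crop shows the tote hanging level from the gripper, with the chuck at (290,325) and the goblet at (388,240) both upright. Both end panels top out at about 0.20 m, so I'll carry on lifting.

```bash
python3 - <<'E'
from h import *
p=monitor.get_ee_pos(); env.line_to([p[0],p[1],.131+.115],vel=.05); env.wait(1.0)
print(monitor.get_ee_pos(),monitor.get_contact_force(),monitor.get_grip_force(),monitor.get_finger_gap())
c=imaging.camera("side"); cv2.imwrite("pics/side3.png",cv2.resize(c["frame"][130:350,130:350,::-1],(600,600),interpolation=cv2.INTER_CUBIC))
T=cloud(c); h=cv2.cvtColor(c["frame"],cv2.COLOR_RGB2HSV)
red=((h[...,0]<6)|(h[...,0]>174))&(h[...,1]>150)
for lo,hi in((.05,.13),(.3,.38)):
    q=T[red&(T[...,0]>.4)&(T[...,0]<.63)&(T[...,1]>lo)&(T[...,1]<hi)]; print(len(q),np.percentile(q[:,2],[1,3,90,97,100]))
# front (low x) wall's upper rim along y: tilt
C=imaging.camera("top"); X=cloud(C); np.save("top3.npy",C,allow_pickle=True)
m=(X[...,2]>.219)&(X[...,2]<.235)&(X[...,0]>.5)&(X[...,0]<.63)&(X[...,1]>-.36)&(X[...,1]<-.07)
q=X[m]-hinge; print("door",m.sum(),np.percentile(q@ax,[2,50,98]),np.median(q[:,2])); print(monitor.get_clock())
E
```

```text
[0.51645996 0.25147569 0.24598729] [ 0.20926463  0.50054543 -7.03940014] 59.99546706676483 0.013498349896044747
429 [0.12541588 0.12906128 0.27849153 0.28483558 0.28875346]
609 [0.12162211 0.12593124 0.26755131 0.28235413 0.28931796]
door 371 [-0.01275079 -0.00688477  0.01193684] 0.1746726793832316
20.7583
```

View pics/side3.png

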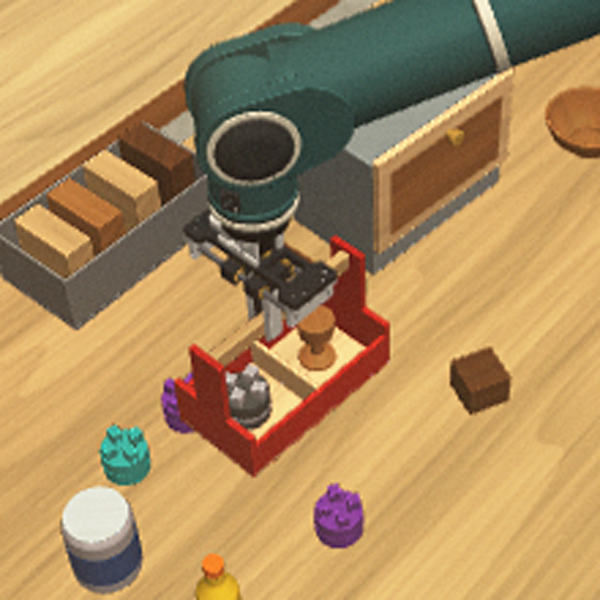

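The tote is held level with its underside about 0.115 m up, carrying the full load (7 N). Chuck (247,395) and goblet (317,335) stand upright, and the door at (445,150) is shut. I'm handing in.

```bash
python3 -c "
from h import *
print(monitor.get_ee_pos(),abs(monitor.get_joint_velocities()).max()); print(order.job_done())"
```

```text
[0.51643637 0.25153779 0.2460027 ] 0.001097273303748527
the job is handed in; nothing more can be done
None
```

The door is shut and the tote is held level about 11 cm above the bench with the chuck and goblet standing in it; I handed the job in at about 21 s on the robot's clock, and no verdict was shown.

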